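# Feed a badge carrier under the printer's leaf spring

## Task

Load the badge printer without lifting anything: with the fingertips, press the blue carrier down hard behind its yellow thumb bar so that the sprung bed sinks, and while pressing slide it under the red bar and the steel leaf spring until its nose is fully home against the printer head. Then press the green button right in and let it come back, leaving the carrier home. Keep all the other things where they are, including the grey spare carrier.

Things in the scene. Friction and masses are not known exactly. Their poses are not given: they have to be found in the camera images.
- feeder: Grey badge printer fixed to the table, 440 x 185 mm, with a straight feed track. Origin on the table surface, on the track's centre line at the throat's entry; local +x is the feed direction towards the printer head, y across, z up (sizes below in mm in this frame). Base plate 14 high, y -120 to 65. Bed side rails: x -225 to 0, inner faces y +-43, top 44. Head: box x 115 to 215, y +-62, 86 high.
- red_bar (a point): Centre of the top of the red bar across the track: x 5 to 30, underside 40 above the table, top 58, carried by side cheeks also 58 high (outer faces y +-55) that run on to the head. The fixed deck under bar and leaf spring is 28.5 high.
- stop (a point): The end stop: centre of the printer head's face at feeder x 115, where the carrier's nose ends.
- carrier: Loose blue plate, 180 (local x) x 80 x 8 mm, 0.07 to 0.18 kg, on the sprung bed between the rails, its x along the feeder's x. Origin at the centre of its underside, nose at x +90. Home: origin at feeder x 25. A yellow thumb bar across it at local x -45: 8 thick, 60 long, 12 high above the plate; it stays outside the red bar. It slides smoothly on bed, deck and spring (friction about 0.25).
- pad (a point): Where to press: middle of the flat pad behind the carrier's thumb bar, on its top face (carrier x -66; the pad runs from -49 to -90, full width).
- bed (a joint): Black sprung bed under the carrier (feeder x -218 to -3), in m: 0 = up (carrier's top 46 mm above the table, 6 mm too high for the red bar), 0.008 = fully down (carrier's top 38 mm). Pushes up with 6.4 N at 0, 12.8 N fully down; weights help by 1 to 2 N. Needs over 0.006 for the nose to pass under the bar. Once the nose is well under, it stays about 0.005 down by itself.
- leaf (a joint): Steel leaf spring just behind the red bar, hinged there, sloping down in the feed direction, tip 31 mm above the table at feeder x 81. Hinge angle in rad: 0 = hanging free, about 0.1 to 0.2 when the carrier lies beneath it. Its tip bears down with about 4 N.
- start (a joint): Green push button on the printer head, in m: 0 = out, 0.006 = fully in (5 N); springs back when released.
- start_top (a point): Centre of the top face of the green button (28 mm across, black collar 44 mm across), at feeder x 165, y 25, 104 mm above the table when out; pressed straight down.
- spool: orange thread spool, 32 mm across, 40 mm tall, standing on the printer's base plate beside the track; a bystander; origin at the centre of its underside.
- tin: small aluminium tin, 36 mm across, 22 mm tall, standing on the printer's base plate beside the track; a bystander; origin at the centre of its underside.
- mug: white ceramic mug, 76 mm across, 90 mm tall; a bystander; origin at the centre of its underside.
- tape: roll of amber packing tape, 90 mm across, 24 mm high, lying flat; a bystander; origin at the centre of its underside.
- stapler: red and black stapler, 130 x 34 x 46 mm; a bystander; origin at the centre of its underside.
- mouse: red computer mouse, 100 x 58 x 30 mm; a bystander; origin at the centre of its underside.
- spare: spare badge carrier, same shape as the blue one but grey with a black bar, lying on the table to the robot's right; a bystander; origin at the centre of its underside.
There are look-alikes about, which are no part of the job. There is more than one size of the carrier; the one meant has the size given above.

How it is judged:
By the outcome, as a careful person would: the job done as asked, in the order asked, and still so for the second after the job is handed in, with the robot touching nothing.
It also fails if it takes over 46 s, if anything falls off the work surface, if the arm or the gripper's body presses on something with over 40 N, if the wrist force passes 120 N, or if a joint passes its speed limit or range.

## Robot

A 6-joint arm with a two-finger parallel gripper is mounted at the origin on the work surface. World frame = base frame: x ahead of the robot, y to its left, z up, the work surface at z = 0. Lengths are in m, angles in degrees, forces in N, time in s.
With the tool pointing down it reaches from about 0.325 to 0.775 m from the base axis. Payload 5.5 kg.
Tool frame: the origin (TCP) lies at the centre of the arm's flange, where the gripper is bolted on; the fingertips stand 182 mm ahead of it and the grasp point (between the pads) lies 163 mm ahead of it; z points along the fingers, y is the line along which they close (so a half turn about z gives the same grasp; the last joint's range is limited). The gripper opens to 88 mm and grips with 3 to 60 N. Pads are 20 mm wide; open, the fingers measure 115 mm over their backs; the gripper's body (75 mm by 178 mm) begins 61 mm behind the grasp point.
Start: joints at [72.496, 5.22, 70.514, -0, 104.267, -3.249], TCP at [0.148, 0.582, 0.405] pointing down, gripper open.
Joint ranges: [-164.24, 164.24], [-49.07, 125.15], [9.68, 141.18], [-86.29, 266.29], [3.28, 154.24], [-151.56, 151.56]. Speed limits (degrees/s): [147.25, 147.25, 172.46, 180, 180, 180].

## Interface

Orientations are given as [roll, pitch, yaw] about the fixed x, y, z axes, in that order (R = Rz(yaw) Ry(pitch) Rx(roll)).
In Python, from station import r gives the robot as it stands. The module is installed in compiled form; this text tells all that it offers. Calls block until the motion is done:
- r.reach(position, orientation): joint-space move of the TCP to a pose.
- r.servo_line(position, rotation=None, speed=0.15): straight line of the TCP; rotation=None keeps the orientation; speed is the mean speed in m/s.
- r.move_joints(angles): joint-space move.
- r.let_go() and r.grab(squeeze=None): open the fingers fully, or close them until they stop; squeeze is the grip in N (None keeps the last).
- r.wait(seconds).
- r.inverse_kinematics(position, orientation): joint angles nearest the present ones, or None.
- r.sense(): the state.
- r.snapshot(name): name is "side" or "top" or "wrist"; returns a dict with "frame" (420x560x3 uint8, red, green, blue), "fx", "fy", "cx", "cy" (pixels), "dist_coeffs" ([k1, k2, p1, p2, k3] as OpenCV has them; the pictures are not rectified), "R" (3x3) and "t" (3): a world point X has camera coordinates R X + t. Camera axes: x right, y down, z forward; pixel columns grow to the right and rows downward; lengths in m; the calibration is good to about 2 mm. A picture is of the moment at which its call begins. There is no depth.
A pose or a line that the arm cannot do raises r.IKError and nothing moves.
- r.hand_in(): hands the job in; it is judged then, once.
The state is a dict: "clock": time; "joints": joint angles; "joint_vel": joint speeds; "joint_torque": joint torques, N m; "tcp_pos": TCP position; "orientation": TCP orientation; "contact_force": force on the tool from outside, world axes, zero at the start; "torque": the same for the moment, N m; "opening": finger opening in m; "gripper_force": force on a finger pad.
Only numpy, scipy, OpenCV 4.12 (cv2) and the standard library are available. Lean on these libraries where they do the work, as an engineer would, in place of code of your own. Each camera call takes 0.05 s, during which the arm holds its last target. There are 200 camera calls.

## Working session

There is one attempt and no reset: what is moved stays moved. The work goes in short steps, each a Python script; the robot and the scene stay as the last script left them, time stands still between calls to the robot, and variables do not carry over. Pictures are saved under pics/ and viewed, at most 10 in all, crops included, and the job is handed in when it is done.

```bash
mkdir -p pics; cat > h.py <<'E'
import numpy as np, cv2
from station import r
def snap(n,f=None):
    s=r.snapshot(n)
    if f: cv2.imwrite('pics/'+f,s['frame'][:,:,::-1])
    s['K']=np.array([[s['fx'],0,s['cx']],[0,s['fy'],s['cy']],[0,0,1.]]); s['d']=np.array(s['dist_coeffs'],float)
    s['R']=np.array(s['R']); s['t']=np.array(s['t']); return s
def ray(s,uv,z):
    p=cv2.undistortPoints(np.array(uv,float).reshape(-1,1,2),s['K'],s['d']).reshape(-1,2)
    d=np.c_[p,np.ones(len(p))]@s['R']; c=-s['R'].T@s['t']
    return c+d*((z-c[2])/d[:,2])[:,None]
def proj(s,X):
    return cv2.projectPoints(np.array(X,float).reshape(-1,1,3),cv2.Rodrigues(s['R'])[0],s['t'],s['K'],s['d'])[0].reshape(-1,2)
E
python3 - <<'E'
from h import *
for n in('top','side'):
    s=snap(n,n+'0.png'); print(n,-s['R'].T@s['t'],s['fx'])
print(r.sense())
E
```

```text
top [0.32402667 0.02408647 1.21719627] 382.35555155925005
side [ 0.40338541 -1.07104222  0.73289155] 452.430529049066
{'clock': 0.1, 'joints': array([ 7.24975451e+01,  5.26139654e+00,  7.05748611e+01, -2.40292205e-04,
        1.04267428e+02, -3.24871932e+00]), 'joint_vel': array([ 0.12847335, -0.03241458, -0.21250654, -0.12218372, -0.05274398,
       -0.14032431]), 'joint_torque': array([ 2.80717140e-03, -4.47860670e+01, -4.07566059e+01,  6.99936482e-02,
        2.84898671e-02, -9.15519922e-05]), 'tcp_pos': array([0.14775117, 0.58158654, 0.40359364]), 'orientation': array([-1.79896468e+02, -5.64329526e-03,  1.65746200e+02]), 'contact_force': array([ 0.68017208, -0.23374899, -0.22529051]), 'torque': array([ 0.03802739,  0.03564505, -0.02470665]), 'gripper_force': 0.0, 'opening': 0.08767404423739684}
```

View pics/top0.png

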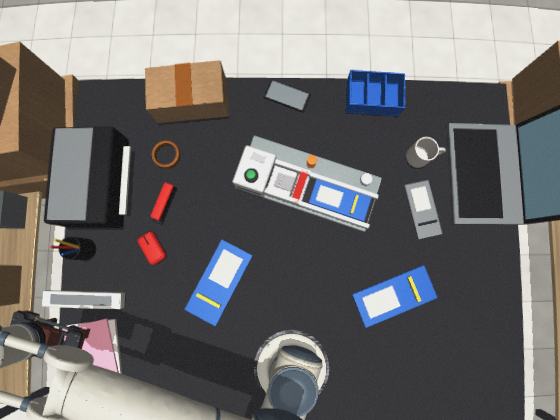

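View pics/side0.png

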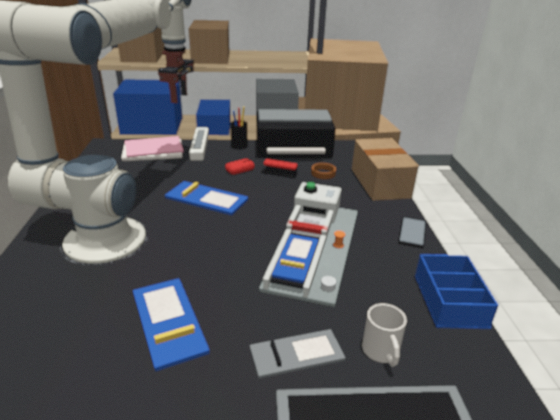

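Top view: the blue carrier candidates are the one in the track (340,198), a large one on the table (218,282) and another large one (395,296). The grey spare is at (423,208). I choose the one in the track at (340,198), between the rails behind the red bar (301,185); the green button is at (251,175). Next I'll measure these and check with a close crop.

```bash
cat >> h.py <<'E'
RNG={'red':((0,120,80),(8,255,255)),'yel':((22,120,120),(35,255,255)),'grn':((45,100,60),(85,255,255)),'blu':((100,140,60),(125,255,255))}
def blob(s,c,roi):
    x0,y0,x1,y1=roi; h=cv2.cvtColor(s['frame'],cv2.COLOR_RGB2HSV)
    m=cv2.inRange(h,*RNG[c]); k=np.zeros_like(m); k[y0:y1,x0:x1]=m[y0:y1,x0:x1]
    cs=cv2.findContours(k,cv2.RETR_EXTERNAL,cv2.CHAIN_APPROX_NONE)[0]
    if not cs: return None
    c=max(cs,key=cv2.contourArea); M=np.zeros_like(m); cv2.drawContours(M,[c],-1,255,-1)
    ys,xs=np.nonzero(M); return (xs.mean(),ys.mean()),cv2.minAreaRect(c),len(xs)
E
python3 - <<'E'
from h import *
for n,roi,z in(('top',(225,130,390,235),1),('side',(260,180,360,300),1)):
    s=snap(n)
    P={}
    for c,z in(('red',.058),('yel',.058),('grn',.104),('blu',.046)):
        b=blob(s,c,roi); P[c]=ray(s,b[0],z)[0]; print(n,c,np.round(b[0],1),b[2],np.round(P[c],4), np.round(b[1][1],1),b[1][2])
        if c=='blu': q=ray(s,cv2.boxPoints(b[1]),z); print(np.round(q,4).tolist())
    x0,y0,x1,y1=roi
    if n=='top': cv2.imwrite('pics/crop.png',cv2.resize(s['frame'][y0:y1,x0:x1,::-1],None,fx=4.8,fy=4.8,interpolation=cv2.INTER_CUBIC))
E
```

```text
top red [299.5 185. ] 201 [ 0.5646 -0.0214  0.058 ] [ 7.6 27.2] 18.434947967529297
top yel [353.9 204.1] 37 [ 0.5063 -0.1888  0.058 ] [ 2.  17.1] 17.102725982666016
top grn [250.5 174. ] 74 [0.5876 0.1265 0.104 ] [8. 9.] 90.0
top blu [339.7 199.8] 1476 [ 0.5212 -0.1468  0.046 ] [58.2 25.3] 18.434947967529297
[[0.5114, -0.0486, 0.046], [0.5876, -0.0738, 0.046], [0.5305, -0.2461, 0.046], [0.455, -0.2194, 0.046]]
side red [306.2 226.8] 223 [ 0.5592 -0.0307  0.058 ] [32.6  7.9] 10.784297943115234
side yel [291.7 263.7] 57 [ 0.5054 -0.1954  0.058 ] [20.6  2.7] 10.304845809936523
side grn [310.4 185.5] 53 [0.5862 0.1259 0.104 ] [7. 8.] 90.0
side blu [295.9 257.4] 1180 [ 0.5201 -0.1539  0.046 ] [31.5 50.6] 19.09349250793457
[[0.4552, -0.2272, 0.046], [0.5105, -0.0195, 0.046], [0.587, -0.0712, 0.046], [0.5225, -0.2659, 0.046]]
```

View pics/crop.png

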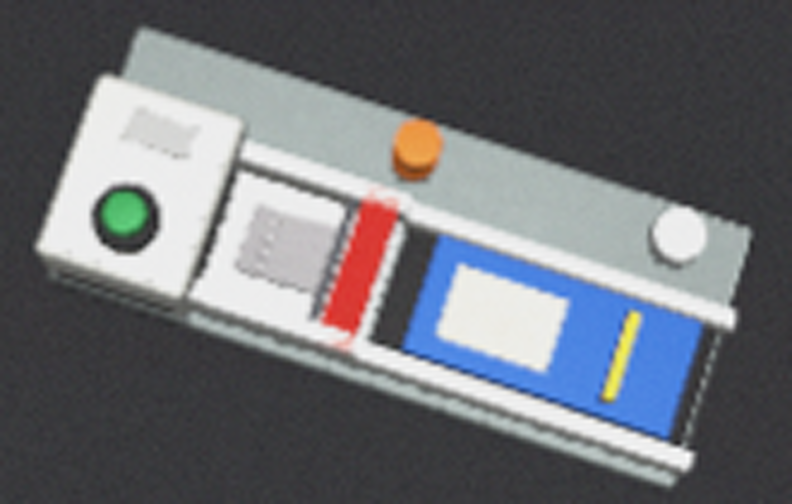

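The crop confirms it: a blue carrier with a yellow bar between the white rails, its nose just short of the red bar, and the green button on the head. The measured red-to-button distance is 149.7 mm, against 149.6 mm from the given dimensions. The blue plate measures about 180 mm, which matches the size given. Feeder yaw is about 71.6° and the carrier is at feeder x of about -115 mm.

```bash
cat >> h.py <<'E'
YAW=71.6; u=np.array([np.cos(np.radians(YAW)),np.sin(np.radians(YAW))]); v=np.array([-u[1],u[0]])
O=np.array([.5646,-.0214])-.0175*u
ORI=[180,0,YAW]
def W(x,y,ztip): return [*(O+x*u+y*v),ztip+.182]
def st(tag=''):
    s=r.sense(); p=s['tcp_pos']; d=p[:2]-O; f=s['contact_force']
    print(tag,'t%.1f x%.1f y%.1f tip%.1f F feed%.1f lat%.1f z%.1f'%(s['clock'],1e3*d@u,1e3*d@v,1e3*(p[2]-.182),f[:2]@u,f[:2]@v,f[2])); return f
E
python3 - <<'E'
from h import *
print(r.inverse_kinematics(W(-.178,0,.12),ORI), r.inverse_kinematics(W(.165,.025,.12),ORI))
r.grab(10); r.reach(W(-.179,0,.12),ORI); st('above')
r.servo_line(W(-.179,0,.056),speed=.1); st('near')
s=snap('side'); x0,y0,x1,y1=230,150,380,310
cv2.imwrite('pics/c2.png',cv2.resize(s['frame'][y0:y1,x0:x1,::-1],None,fx=3.7,fy=3.7))
snap('wrist','w2.png'); print(r.sense()['opening'])
E
```

```text
[-25.94853112  -3.22268247  89.44237894   0.          93.78030352
  -7.54853112] [ 8.90434120e+00  5.56503182e+00  8.05360641e+01 -2.54444375e-14
  9.38989041e+01  2.73043412e+01]
above t4.6 x-178.3 y-0.1 tip120.1 F feed-0.1 lat0.1 z-0.2
near t5.4 x-179.0 y-0.2 tip56.6 F feed-0.2 lat-0.0 z1.0
0.0002465918476547657
```

View pics/c2.png

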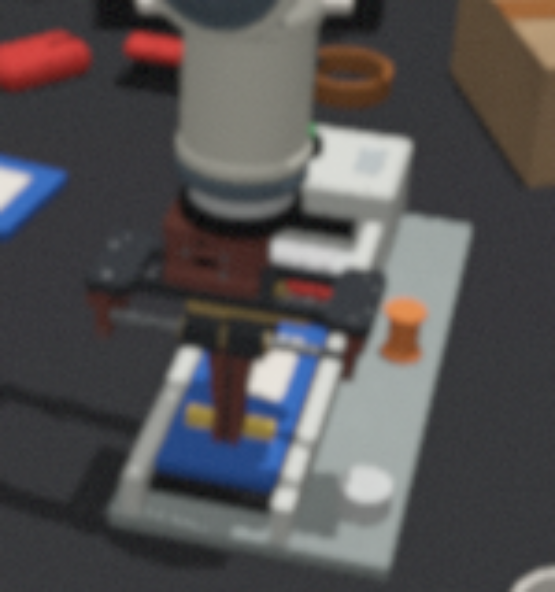

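View pics/w2.png

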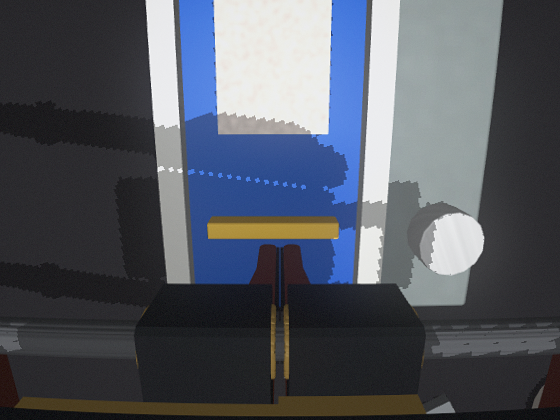

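The side and wrist views show the closed fingertips behind the yellow bar (wrist bar at (273,228), tips at (280,248)) and centred in the track. I'll press now.

```bash
python3 - <<'E'
from h import *
z=.044
while z>.028:
    r.servo_line(W(-.179,0,z),speed=.03); f=st('%.3f'%z)
    if abs(f[2])>24: break
    z-=.0015 if z>.038 else .001
E
```

```text
0.044 t6.0 x-179.0 y-0.2 tip44.9 F feed0.4 lat1.3 z5.6
0.042 t6.3 x-179.1 y-0.2 tip43.7 F feed-0.1 lat0.1 z7.1
0.041 t6.5 x-179.0 y-0.3 tip42.5 F feed0.2 lat1.2 z7.6
0.039 t6.8 x-179.0 y-0.4 tip41.3 F feed0.7 lat1.3 z9.3
0.038 t7.0 x-179.1 y-0.5 tip40.0 F feed0.4 lat1.8 z9.5
0.037 t7.3 x-179.0 y-0.5 tip39.2 F feed0.7 lat1.8 z9.6
0.036 t7.5 x-179.1 y-0.5 tip38.4 F feed1.1 lat2.4 z10.8
0.035 t7.8 x-179.1 y-0.6 tip38.1 F feed0.4 lat2.3 z13.4
0.034 t8.0 x-179.1 y-0.8 tip38.0 F feed0.1 lat2.8 z16.2
0.033 t8.3 x-179.1 y-1.0 tip38.0 F feed0.4 lat3.9 z20.0
0.032 t8.5 x-179.1 y-1.3 tip37.9 F feed-0.4 lat4.4 z23.9
0.031 t8.8 x-179.1 y-1.4 tip37.8 F feed0.7 lat5.4 z27.1
```

```bash
python3 - <<'E'
from h import *
x=-.179
while x<-.022:
    x+=.012 if x<-.05 else .003
    r.servo_line(W(x,.001,.031),speed=.05); f=st('%.3f'%x)
    if f[:2]@u<-16 : break
s=snap('side'); x0,y0,x1,y1=230,150,380,310
cv2.imwrite('pics/c3.png',cv2.resize(s['frame'][y0:y1,x0:x1,::-1],None,fx=3.7,fy=3.7))
E
```

```text
-0.167 t9.2 x-167.5 y-1.1 tip38.0 F feed-2.1 lat0.4 z23.6
-0.155 t9.6 x-155.6 y-1.1 tip38.1 F feed-1.6 lat0.5 z24.8
-0.143 t10.0 x-143.6 y-1.1 tip38.1 F feed-2.5 lat0.8 z24.5
-0.131 t10.4 x-131.5 y-1.2 tip38.1 F feed-2.1 lat0.4 z24.4
-0.119 t10.8 x-119.5 y-1.2 tip38.1 F feed-2.8 lat1.1 z24.1
-0.107 t11.1 x-107.4 y-1.2 tip38.1 F feed-2.4 lat1.2 z25.2
-0.095 t11.5 x-95.4 y-1.2 tip38.1 F feed-2.9 lat2.1 z25.2
-0.083 t11.9 x-83.8 y-1.2 tip38.0 F feed-4.3 lat0.5 z23.9
-0.071 t12.3 x-72.0 y-1.2 tip38.0 F feed-6.9 lat0.2 z24.3
-0.059 t12.7 x-59.6 y-1.2 tip37.9 F feed-3.8 lat0.9 z24.3
-0.047 t13.1 x-47.5 y-1.2 tip37.8 F feed-4.0 lat-0.0 z22.9
-0.044 t13.3 x-44.7 y-1.2 tip37.7 F feed-5.2 lat-0.4 z23.3
-0.041 t13.6 x-41.8 y-1.2 tip37.7 F feed-5.6 lat-0.3 z23.2
-0.038 t13.8 x-38.8 y-1.2 tip37.7 F feed-5.5 lat0.1 z23.6
-0.035 t14.1 x-36.3 y-1.2 tip37.7 F feed-7.2 lat0.2 z23.6
-0.032 t14.3 x-34.8 y-1.2 tip37.7 F feed-14.7 lat1.1 z24.7
-0.029 t14.6 x-33.8 y-1.3 tip37.7 F feed-25.1 lat2.3 z25.9
```

```bash
python3 - <<'E'
from h import *
r.servo_line(W(-.0325,.001,.033),speed=.03); st()
r.servo_line(W(-.0325,.001,.046),speed=.03); st()
r.servo_line(W(-.0335,.001,.065),speed=.05); st()
r.servo_line(W(-.05,.001,.13),speed=.15); st()
r.reach(W(.165,.025,.125),ORI); st()
s=snap('top'); 
for c,z in(('yel',.053),('red',.058)):
    b=blob(s,c,(225,130,390,235))
    if b:
        d=ray(s,b[0],z)[0][:2]-O; print(c,b[0],b[2],d@u,d@v)
S=snap('side'); a=s['frame'][130:235,225:390]; c=S['frame'][170:300,250:370]
f=lambda i:cv2.resize(i,(400,int(400*i.shape[0]/i.shape[1])))
a,c=f(a),f(c); a=cv2.copyMakeBorder(a,0,c.shape[0]-a.shape[0],0,0,cv2.BORDER_CONSTANT)
cv2.imwrite('pics/c4.png',np.hstack([a,c])[:,:,::-1])
E
```

```text
t14.9 x-35.0 y-0.8 tip37.9 F feed-12.5 lat0.4 z17.7
 t15.5 x-34.7 y0.9 tip45.6 F feed-9.9 lat0.3 z0.7
 t16.1 x-33.2 y1.0 tip65.1 F feed-0.4 lat1.4 z0.5
 t16.6 x-49.9 y1.1 tip129.3 F feed-0.4 lat-0.8 z0.2
 t17.5 x164.3 y24.8 tip124.3 F feed0.1 lat-0.1 z0.1
yel (np.float64(310.90625), np.float64(188.9375)) 32 -0.01969885095310859 -0.0006782738558199435
red (np.float64(299.4526315789474), np.float64(185.01052631578946)) 190 0.01769482492009681 5.4754403060053945e-05
```

View pics/c4.png

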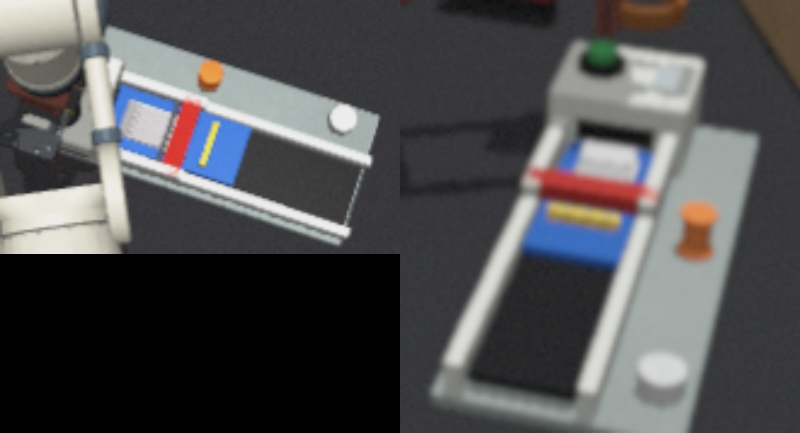

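Carrier is home: the yellow bar measures feeder x -19.7 mm against -20 expected. The views show it just outside the red bar, with spool and tin in place. Now the button.

```bash
python3 - <<'E'
from h import *
r.servo_line(W(.165,.025,.108),speed=.06); st()
z=.104
while z>.088:
    r.servo_line(W(.165,.025,z),speed=.03); f=st('%.3f'%z)
    if f[2]>15: break
    z-=.0015
r.wait(.3); st()
r.servo_line(W(.165,.025,.125),speed=.05)
r.servo_line(W(.165,.025,.2),speed=.15); st()
r.reach([.40,.35,.42],[180,0,120]); st()
s=snap('top')
for c,z in(('yel',.053),('red',.058),('grn',.104)):
    b=blob(s,c,(225,130,390,235))
    if b:
        d=ray(s,b[0],z)[0][:2]-O; print(c,b[2],d@u,d@v)
cv2.imwrite('pics/t5.png',s['frame'][:,:,::-1])
E
```

```text
t18.1 x164.5 y24.9 tip107.7 F feed-0.3 lat-0.2 z2.0
0.104 t18.3 x165.0 y24.9 tip104.5 F feed-1.9 lat-0.1 z3.1
0.102 t18.6 x165.0 y24.9 tip102.9 F feed-1.9 lat-1.5 z4.9
0.101 t18.8 x164.9 y24.9 tip102.3 F feed-3.2 lat-1.2 z7.8
0.099 t19.1 x164.9 y25.0 tip102.2 F feed-4.2 lat2.6 z13.7
0.098 t19.3 x164.9 y25.1 tip102.1 F feed-4.8 lat4.7 z17.9
 t19.6 x164.8 y25.1 tip102.1 F feed-6.0 lat4.9 z19.0
 t21.0 x165.0 y25.0 tip199.0 F feed-0.3 lat0.6 z-0.3
 t22.1 x317.7 y272.7 tip237.3 F feed-0.3 lat0.0 z-0.0
yel 32 -0.01969885095310859 -0.0006782738558199435
red 191 0.01774913544883064 -0.00013594680001354105
grn 74 0.16513268260548825 0.024856141740317958
```

View pics/t5.png

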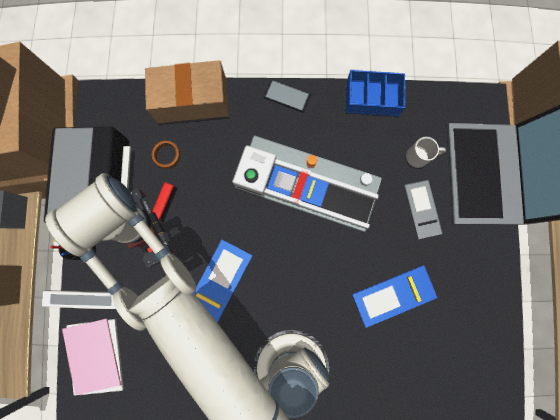

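The view shows carrier home and the rest undisturbed, green at (251,175). But the fingertip stopped hard at 102 mm. The closed pair, about 18–27 x 20 mm, most likely landed on the collar, so the button went in only about 2 mm. I'll open the gripper and press with a single fingertip, with the other finger hanging clear beside the head.

```bash
python3 - <<'E'
from h import *
r.let_go(); Y=.025-.0487
r.reach(W(.165,Y,.14),ORI); r.servo_line(W(.165,Y,.108),speed=.08); r.wait(.2); st()
snap('wrist','w6.png')
z=.104
while z>.086:
    r.servo_line(W(.165,Y,z),speed=.03); f=st('%.3f'%z); t=r.sense()['tcp_pos'][2]-.182
    if f[2]>20 or (t<.0985 and f[2]>13): break
    z-=.0015
r.wait(.2); st()
r.servo_line(W(.165,Y,.125),speed=.05); st()
E
```

```text
t25.6 x164.9 y-23.8 tip108.4 F feed0.1 lat0.7 z0.9
0.104 t25.9 x165.0 y-23.9 tip104.4 F feed0.4 lat0.1 z4.5
0.102 t26.2 x165.0 y-23.9 tip102.9 F feed-0.3 lat-1.7 z4.8
0.101 t26.4 x164.9 y-23.8 tip102.4 F feed0.3 lat-0.2 z7.6
0.099 t26.7 x164.9 y-23.7 tip102.3 F feed-0.8 lat2.0 z11.9
0.098 t26.9 x164.9 y-23.6 tip102.1 F feed-1.7 lat3.0 z18.5
0.096 t27.2 x164.9 y-23.5 tip102.0 F feed-2.7 lat3.8 z23.6
 t27.4 x164.8 y-23.5 tip102.0 F feed-3.4 lat4.1 z22.9
 t28.1 x165.0 y-23.6 tip124.3 F feed-0.2 lat0.2 z0.4
```

View pics/w6.png

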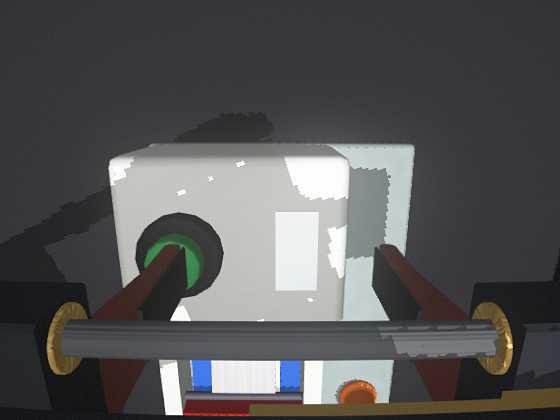

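The collar sits well below the green top in this view, so a collar stop is unlikely. Forces of 2–4.5 N already at 104–108 mm suggest that the button's top is higher than stated and that it did bottom out. A fine force probe will settle where contact begins.

```bash
python3 - <<'E'
from h import *
Y=.025-.0487
for z in(.114,.110,.1085,.107,.1055,.104,.1025,.101,.0995,.096):
    r.servo_line(W(.165,Y,z),speed=.04); r.wait(.12)
    F=[]
    for _ in range(4): r.wait(.02); s=r.sense(); F.append(s['contact_force'][2])
    print(z,round(1e3*(s['tcp_pos'][2]-.182),2),np.round(np.mean(F),2),np.round(np.std(F),2))
S=snap('side'); cv2.imwrite('pics/s7.png',cv2.resize(S['frame'][150:230,270:370,::-1],None,fx=6,fy=6))
r.servo_line(W(.165,Y,.125),speed=.06); st()
E
```

```text
0.114 114.26 0.16 0.56
0.11 110.09 -0.17 0.37
0.1085 108.46 -0.01 0.37
0.107 107.25 1.95 0.42
0.1055 105.65 3.06 0.41
0.104 104.17 3.37 0.18
0.1025 102.66 4.47 0.33
0.101 102.25 8.9 0.33
0.0995 102.17 14.04 0.45
0.096 101.92 25.62 0.46
 t33.3 x165.0 y-23.7 tip124.2 F feed0.1 lat-0.6 z-0.3
```

View pics/s7.png

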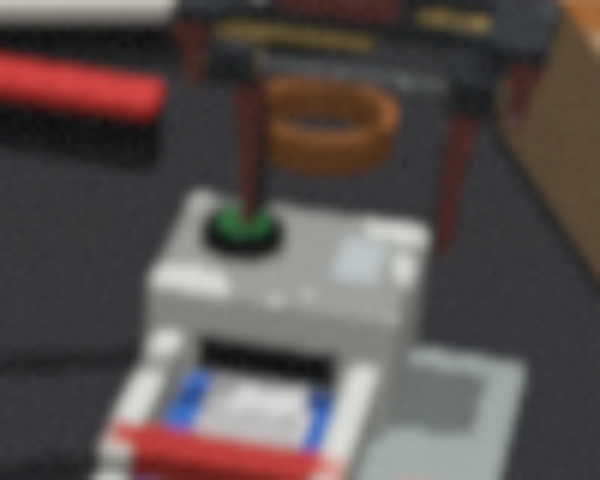

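The probe is clear: contact begins at about 108.2 mm, the spring rises from 2 to 5 N over 6 mm, and it stops hard at 102.2 mm. That is the button's full travel, so it has been pressed right in and released. Retreat, check once more, and hand in.

```bash
python3 - <<'E'
from h import *
r.servo_line(W(.165,-.0237,.2),speed=.15); r.reach([.40,.35,.42],[180,0,120]); st()
s=snap('top')
for c,z in(('yel',.053),('grn',.108)):
    b=blob(s,c,(225,130,390,235)); d=ray(s,b[0],z)[0][:2]-O; print(c,b[2],d@u,d@v)
o=cv2.imread('pics/t5.png')[:,:,::-1]; print(np.count_nonzero(cv2.absdiff(o,s['frame'])[130:260,230:450].max(2)>40))
print(r.hand_in())
E
```

```text
t35.2 x317.7 y272.6 tip237.5 F feed1.5 lat0.6 z0.7
yel 31 -0.019781944420456513 -0.0010357818813248915
grn 74 0.1644844288804978 0.025638666396259002
0
the job is handed in; nothing more can be done
None
```

I handed the job in at about 35 s: the carrier is home against the head (thumb bar measured at feeder x -19.8 mm, -20 expected), and the button was pressed to its hard stop and released, three times in all. The button's top was about 4 mm higher than stated, and I saw nothing else move in the top views.

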